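# Third hand at the cover jig

### The arm

A 7-joint arm with a two-finger parallel gripper is mounted at the origin on the work surface. World frame = base frame: x ahead of the robot, y to its left, z up, the work surface at z = 0. Lengths are in m, angles in rad, forces in N, time in s.
With the tool pointing down it reaches from about 0.35 to 0.9 m from the base axis. Payload 8.1 kg.
Tool frame: the origin (TCP) lies midway between the tips of the shut fingers; the grasp point (between the pads) lies 19 mm behind it; z points along the fingers, y is the line along which they close (so a half turn about z gives the same grasp; the last joint's range is limited). The gripper opens to 92 mm and grips with 3 to 60 N. Pads are 19 mm wide; open, the fingers measure 130 mm over their backs; the gripper's body (75 mm by 190 mm) begins 47 mm behind the grasp point.
Start: joints at [-1.318, 0.434, 0.025, 1.573, -0.012, 1.134, -0.075], TCP at [0.218, 0.586, 0.227] pointing down, gripper open.
Joint ranges: [-2.62, 2.62], [-0.44, 2.09], [-1.27, 1.32], [0.08, 2.57], [-1.32, 4.46], [0.12, 2], [-2.74, 2.74]. Speed limits (rad/s): [2.22, 2.22, 3.01, 3.01, 3.14, 3.14, 3.14].

### API

Orientations are given as a rotation vector (axis times angle).
In Python, from cell import get_state, get_image, camera_info, ctrl gives the robot as it stands.
- The arm moves only by the tool play_rows, never from a script. Its argument "motion" is a list of rows, each an object of numbers: "tx", "ty", "tz": the shift along the tool's x, y, z in units of 0.04 m (1.0 is 0.04 m); "rx", "ry", "rz": the turn, a rotation vector about the tool's x, y, z in units of 0.15 rad (1.0 is 0.15 rad); "fingers": the opening, from 0 (shut) to 1 (fully open). In form: [{"tx": .., "ty": .., "tz": .., "rx": .., "ry": .., "rz": .., "fingers": ..}, ...]. A call has 1 to 12 rows; each row shifts and turns the commanded pose from where the row before left it, along the tool's axes as they then stand; what a row does not reach is not made up. A row lasts 1/10 s, in which the tool goes at most 50 mm and 8.59 degrees, less where a joint would pass 70% of its speed; a pose out of reach is approached as far as the arm can. A call with a number of a shift or a turn outside -1 to 1 is refused whole. A call with a gripper value outside its range is refused whole. The fingers move at their own pace and stop on an object; "force" is the grip in N (left out, the last holds). Time passes only in rows, so rows that do not move let the fingers close. It gives the time, the measured TCP pose, the force, the opening and the grip force at its end, in the units of the state.
- get_state(): the state, without advancing time (a new reading comes with each control period).
- get_image(name): name is "scene" or "top" or "wrist"; returns the picture (420x560x3 uint8, red, green, blue); there is no depth.
- camera_info(name): a dict with "fx", "fy", "cx", "cy" (pixels), "T" (4x4, takes a point from camera to world coordinates). Camera axes: x right, y down, z forward; pixel columns grow to the right and rows downward; lengths in m; the calibration is good to about 2 mm. A picture is of the moment at which its call begins: read the wrist's pose just before it. camera_info takes no time and is no camera call; for the wrist camera it gives the pose at the moment of the call.
- ctrl.close_job(): hands the job in; it is judged then, once.
The state is a dict: "t": time; "q": joint angles; "joint_velocities": joint speeds; "joint_torque": joint torques, N m; "position": TCP position; "orientation": TCP orientation; "force": force on the tool from outside, world axes, zero at the start; "ft_torque": the same for the moment, N m; "opening": finger opening in m; "grip_force": force on a finger pad.
Only numpy, scipy, OpenCV 4.12 (cv2) and the standard library are available. Lean on these libraries where they do the work, as an engineer would, in place of code of your own. Each camera call takes 0.05 s, during which the arm holds its last target. There are 200 camera calls.

### The job

Load the assembly jig: lay the loose mint cover flat between the rails next to the sprung stop and let go of it, then set the wooden packing block down between the rails behind the cover, its 50 mm side across. Push the block along the rails so that it presses the cover against the stop until the red pointer stands inside the green band, never driving the stop to the end of its travel, and finish there, still holding that steady push on the block so that I can tighten the jig's knob. Do not disturb the ink tin, the ink jar or the screwdriver.

Things in the scene. Friction and masses are not known exactly. Their poses are not given: they have to be found in the camera images.
- jig: Fixed aluminium jig, 270 by 80 mm. Origin: underside, mid-width; x along the rails to the sprung stop, z up. Trough: floor 10 mm above the table, 56 mm between the rails (62 at their bevelled tops, 80 over their outsides), rail tops 22 mm above the table; from the low rear wall (inner face x = -100 mm, 22 mm high) to the stop's face (x = +85 mm at rest).
- stop (a joint): Travel of the sprung steel stop, m: 0 at rest, grows as it is pushed along the jig's +x, at most 0.034 (end of travel). Its spring pushes back with 3 N at 0 plus 0.3 N per mm. Its red pointer over the white ledge is inside the green band from 0.009 to 0.021 (about 6 to 9 N); mid-band is 0.015.
- stop_face (a point): Centre of the stop's flat face (50 mm wide, from 11 to 47 mm above the table) that the cover is pressed against; 30 mm above the table. It moves with the stop.
- green_band (a point): Centre of the green band (12 mm long) on the white ledge outside the jig's -y rail; ledge 22 mm high, 18 mm wide, 100 mm long.
- knob (a point): Top centre of the black knob on the blue housing at the jig's stop end, 82 mm above the table; housing 26 mm along x, 80 mm wide, 60 mm high. Left for the colleague.
- cover: Loose mint plastic cover, 110 (x) by 50 (y) by 34 mm high, dark round hole and slots on top; about 120 g. Origin: centre of underside, z up. Starts flat on the bare table to the robot's right; goes in the jig with its length along the rails, either way round. (The mint covers in the wooden tray far to the left are fixed stock, not for use.)
- packer: Loose wooden packing block, 36 mm (x) by 50 mm (y) by 50 mm high; about 90 g. Origin: centre of its underside, z up. It starts upright on the bare table to the robot's right; in the jig its x axis lies along the rails (either way round).
- ink_tin: White ink tin, 84 mm across, 110 mm high, standing. Origin: centre of underside. Leave alone.
- ink_jar: Black ink jar with a red lid, 76 mm across, 90 mm high, standing. Origin: centre of underside. Leave alone.
- screwdriver: Screwdriver lying on the table at the far right of the work, about 200 mm long. Its x axis runs along it. Leave alone.
There are look-alikes about, which are no part of the job. There is more than one size of the packer; the one meant has the size given above. Of the things that look like the cover, the smaller one is meant.

How it is judged:
On the way, in this order (a step that is already met when the one before it is completed fails the run):
1. the cover lies flat in the trough beside the stop, let go, with room for the block behind it (z of cover in the frame of jig between 0.006 and 0.014 m and y of cover in the frame of jig between -0.006 and 0.006 m and angle between the x axis of cover and the x axis of jig, either way round below 0.1 rad and angle between cover's own z axis and vertical below 0.08 rad and x of cover in the frame of jig between -0.01 and 0.04 m and contact force between the fingers and cover below 0.3 N and linear speed of cover below 0.02 m/s), for 0.2 s.
2. the packing block is down in the trough behind the cover (z of cover in the frame of jig between 0.006 and 0.014 m and y of cover in the frame of jig between -0.006 and 0.006 m and angle between the x axis of cover and the x axis of jig, either way round below 0.1 rad and angle between cover's own z axis and vertical below 0.08 rad and z of packer in the frame of jig between 0.006 and 0.016 m and y of packer in the frame of jig between -0.007 and 0.007 m and angle between the x axis of packer and the x axis of jig, either way round below 0.2 rad and angle between packer's own z axis and vertical below 0.12 rad and x of packer in the frame of jig between -0.09 and 0 m), for 0.2 s.
At the end, for the whole second after the job is handed in: Robot still pushing the block (over 3 N); stop travel 8 to 22 mm, 4 to 12 N between block and cover; both at rest in the trough: within 4 to 6 mm of its floor, 6 to 7 mm of its centre line, cover within 0.1 rad and block 0.2 rad of the rails (z of cover in the frame of jig between 0.006 and 0.014 m and y of cover in the frame of jig between -0.006 and 0.006 m and angle between the x axis of cover and the x axis of jig, either way round below 0.1 rad and angle between cover's own z axis and vertical below 0.08 rad and z of packer in the frame of jig between 0.006 and 0.016 m and y of packer in the frame of jig between -0.007 and 0.007 m and angle between the x axis of packer and the x axis of jig, either way round below 0.2 rad and angle between packer's own z axis and vertical below 0.12 rad and value of joint stop between 0.008 and 0.022 m and contact force between packer and cover between 4 and 12 N and x of cover in the frame of jig between 0.03 and 0.062 m and x of packer in the frame of jig between -0.05 and -0.01 m and contact force between any of the fingers, the arm and packer above 3 N and linear speed of each of cover, packer below 0.01 m/s); the arm keeps its last pose, push and grip.
It fails at once if the stop is driven to the end of its travel (over 31 mm) (value of joint stop above 0.031 m).
It fails at once if the ink tin, ink jar or screwdriver is moved more than 20 mm or tipped (distance of any of ink_tin, ink_jar, screwdriver from where it was at the start of the episode above 0.02 m or angle between any of ink_tin, ink_jar's own z axis and vertical above 0.3 rad).
It also fails if it takes over 58 s, if anything falls off the work surface, if the arm or the gripper's body presses on something with over 40 N, if the wrist force passes 120 N, or if a joint passes its speed limit or range.

## Working session

There is one attempt and no reset: what is moved stays moved. The work goes in short steps, Python scripts to look and compute and a tool call to move; the robot and the scene stay as the last step left them, time stands still between calls to the robot, and variables do not carry over. Pictures are saved under pics/ and viewed, at most 10 in all, crops included, and the job is handed in when it is done.

Besides the shell and the picture viewer there is one more tool, called after "Call:" by a JSON object that holds its "api" and its "payload". play_rows: Moves the arm, as the interface text tells. Its arguments: {"type":"object","properties":{"motion":{"type":"array","items":{"type":"object","properties":{"tx":{"type":"number","minimum":-1,"maximum":1},"ty":{"type":"number","minimum":-1,"maximum":1},"tz":{"type":"number","minimum":-1,"maximum":1},"rx":{"type":"number","minimum":-1,"maximum":1},"ry":{"type":"number","minimum":-1,"maximum":1},"rz":{"type":"number","minimum":-1,"maximum":1},"fingers":{"type":"number"}}}},"force":{"type":"number"}},"required":["motion"]}

```bash
ls; mkdir -p pics
python3 - <<'E'
from cell import get_state,get_image,camera_info
import cv2
s=get_state();print(s)
for n in("scene","top"):
    i=camera_info(n);print(n,i)
    cv2.imwrite(f"pics/{n}0.png",cv2.cvtColor(get_image(n),cv2.COLOR_RGB2BGR))
E
```

```text
pics
{'t': 0.0, 'q': array([-1.31758703,  0.4352432 ,  0.0249568 ,  1.57410047, -0.01157567,
        1.13399467, -0.07510142]), 'joint_velocities': array([ 0.00035578,  0.00086462,  0.00114013, -0.00023967,  0.00042772,
       -0.00029801,  0.00053918]), 'joint_torque': array([-2.48930399e-05, -6.67849016e+01,  9.85019803e-01, -3.14475310e+01,
       -6.05491502e-02,  4.26106586e-02,  1.59683386e-04]), 'position': array([0.21759187, 0.58535127, 0.22593093]), 'orientation': array([-5.56009836e-01, -3.09187216e+00,  2.50751684e-03]), 'force': array([0.72888663, 0.67952604, 0.73209146]), 'ft_torque': array([ 0.08103529, -0.01256856,  0.00095267]), 'grip_force': 0.0, 'opening': 0.09191438353577731}
scene {'fx': 387.0764956926375, 'fy': 387.0764956926375, 'cx': 275.4321769869241, 'cy': 216.07383863734344, 'T': array([[ 0.64697531,  0.4876527 , -0.58618921,  1.12198685],
       [ 0.76246815, -0.42188531,  0.49056611, -0.45591158],
       [-0.00807872, -0.76433476, -0.64476903,  0.60870543],
       [ 0.        ,  0.        ,  0.        ,  1.        ]])}
top {'fx': 524.1166948409857, 'fy': 524.1166948409857, 'cx': 276.14709237552535, 'cy': 208.95957659409447, 'T': array([[-0.00588615, -0.98035935,  0.19713168,  0.38659686],
       [-0.99987163,  0.00870781,  0.01344986, -0.07809967],
       [-0.01490228, -0.1970272 , -0.98028476,  1.35734442],
       [ 0.        ,  0.        ,  0.        ,  1.        ]])}
```

View pics/scene0.png

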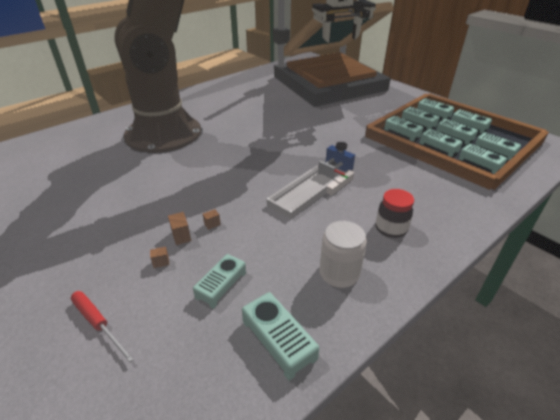

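View pics/top0.png

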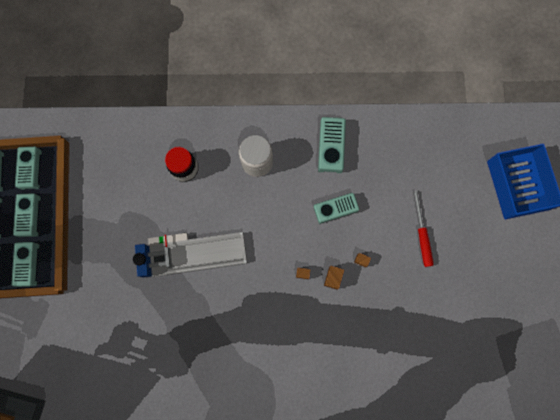

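The top view has two loose mint covers: a small one at (336,208) and a large one at (331,143). It also has three wooden blocks at (303,272), (334,277) and (362,259). The jig runs from about (140,260) at the stop to (245,248). Next I'll enlarge the view and measure them.

```bash
cat > h.py <<'E'
import numpy as np,cv2
from cell import get_state,get_image,camera_info
from scipy.spatial.transform import Rotation as R
def ray(ci,px,z):
    px=np.atleast_2d(px).astype(float);T=ci["T"]
    d=np.c_[(px[:,0]-ci["cx"])/ci["fx"],(px[:,1]-ci["cy"])/ci["fy"],np.ones(len(px))]@T[:3,:3].T
    o=T[:3,3];return o+d*((z-o[2])/d[:,2])[:,None]
def proj(ci,P):
    T=ci["T"];c=(np.atleast_2d(P)-T[:3,3])@T[:3,:3]
    return np.c_[c[:,0]/c[:,2]*ci["fx"]+ci["cx"],c[:,1]/c[:,2]*ci["fy"]+ci["cy"]]
def blobs(img,lo,hi,amin):
    h=cv2.cvtColor(img,cv2.COLOR_RGB2HSV);m=cv2.inRange(h,lo,hi)
    m=cv2.morphologyEx(m,cv2.MORPH_CLOSE,np.ones((3,3)))
    c,_=cv2.findContours(m,cv2.RETR_EXTERNAL,cv2.CHAIN_APPROX_NONE)
    return [k for k in c if cv2.contourArea(k)>amin]
def rect(ci,k,z):
    P=ray(ci,k[:,0,:],z)[:,:2].astype(np.float32)
    return cv2.minAreaRect(P)
E
python3 - <<'E'
from h import *
im=cv2.cvtColor(cv2.imread("pics/top0.png"),cv2.COLOR_BGR2RGB);ci=camera_info("top")
for nm,lo,hi,z in(("mint",(65,40,60),(95,255,255),.034),("wood",(3,90,40),(18,255,255),.05)):
    for k in blobs(im,lo,hi,40):
        m=k[:,0].mean(0)
        if m[0]<80: continue
        print(nm,m.round(),[np.round(a,4) for a in rect(ci,k,z)])
print("jig px",ray(ci,[[245,234],[246,264],[170,240],[170,270],[140,260]],.022).round(3))
a=cv2.resize(im[185:295,125:385],None,fx=3,fy=3,interpolation=cv2.INTER_CUBIC)
cv2.imwrite("pics/c1.png",cv2.cvtColor(a,cv2.COLOR_RGB2BGR))
E
```

```text
mint [336. 208.] [array([ 0.6551, -0.2138]), array([0.0521, 0.1115]), np.float64(17.1518)]
mint [331. 145.] [array([ 0.8256, -0.2072]), array([0.0668, 0.1506]), np.float64(85.8678)]
wood [303. 273.] [array([ 0.4874, -0.1256]), array([0.0329, 0.0256]), np.float64(80.7983)]
wood [334. 277.] [array([ 0.4763, -0.202 ]), array([0.0378, 0.0523]), np.float64(72.3514)]
wood [362. 260.] [array([ 0.519 , -0.2737]), array([0.0351, 0.0271]), np.float64(62.6461)]
jig px [[0.59  0.021 0.022]
 [0.513 0.018 0.022]
 [0.576 0.214 0.022]
 [0.499 0.212 0.022]
 [0.525 0.289 0.022]]
```

View pics/c1.png

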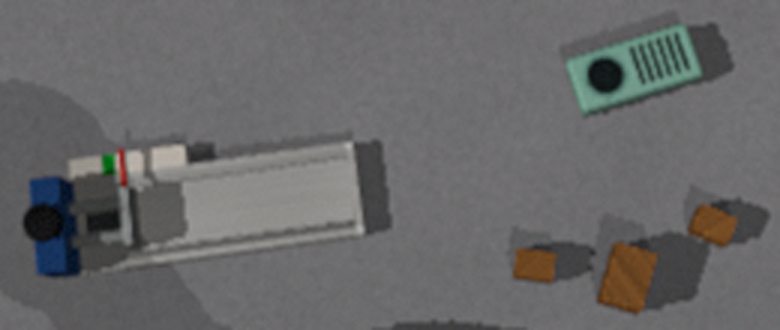

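Only the small mint cover at (336,208) fits, at 112x52 mm measured. The other one is 150 mm long. Of the wooden blocks, only the middle one at (334,277) fits, at 38x52 mm; the other two are about 33x26 mm. The enlarged crop confirms both choices. The ledge with the green band is on the world +x side, and the stop is towards +y. Next I'll move over the jig and use the wrist camera.

```bash
cat >> h.py <<'E'
def plan(x,y,z,yaw):
    "yaw (deg) of tool y in world, mod 180; prints rotation units, then shift units in the turned tool frame"
    s=get_state();Rc=R.from_rotvec(s["orientation"])
    cur=np.degrees(np.arctan2(*Rc.as_matrix()[[1,0],1]));d=(yaw-cur+90)%180-90
    a=np.radians(cur+d);ty=np.array([np.cos(a),np.sin(a),0]);tz=np.array([0,0,-1.]);tx=np.cross(ty,tz)
    Rt=R.from_matrix(np.c_[tx,ty,tz]);rv=(Rc.inv()*Rt).as_rotvec()
    dp=np.array([x,y,z])-s["position"]
    print("t",round(s["t"],2),"pos",s["position"].round(4),"yaw",round(cur,2),"F",s["force"].round(2),"open",round(s["opening"],4),"grip",round(s["grip_force"],1))
    print("rot units",(rv/.15).round(3),"| shift units tx,ty,tz",(Rt.inv().apply(dp)/.04).round(3))
E
python3 - <<'E'
from h import *
plan(.52,.10,.30,5)
s=get_state();ci=camera_info("wrist");Rc=R.from_rotvec(s["orientation"])
T=ci["T"];print("cam in tool",Rc.inv().apply(T[:3,3]-s["position"]).round(4));print((Rc.as_matrix().T@T[:3,:3]).round(3),ci["fx"],ci["cx"],ci["cy"])
t=camera_info("top")
print("tin,jar",ray(t,[[256,150],[179,160]],.1).round(3))
E
```

```text
t 0.1 pos [0.2176 0.5854 0.2261] yaw 69.61 F [-0.8   0.47  0.07] open 0.0919 grip 0.0
rot units [-7.000e-03  6.000e-03  7.517e+00] | shift units tx,ty,tz [-12.748   6.473  -1.848]
cam in tool [ 0.076  -0.0002 -0.1581]
[[ 0.001 -0.961 -0.277]
 [ 1.     0.001  0.001]
 [-0.    -0.277  0.961]] 351.6020989533073 285.40802783568586 210.00530208853593
tin,jar [[ 0.791 -0.011  0.1  ]
 [ 0.767  0.181  0.1  ]]
```

Call:
{"api": "play_rows", "payload": {"motion": [{"rz":0.95,"tz":-0.2},{"rz":0.95},{"rz":0.95},{"rz":0.95},{"rz":0.95},{"rz":0.95},{"rz":0.95},{"rz":0.87}]}}

```text
$.motion[0]: bad value
```

```bash
python3 -c "
from h import *
plan(.54,.14,.24,5)"
```

```text
t 0.1 pos [0.2176 0.5854 0.2261] yaw 69.61 F [-0.8   0.47  0.07] open 0.0919 grip 0.0
rot units [-7.000e-03  6.000e-03  7.517e+00] | shift units tx,ty,tz [-11.795   7.058  -0.348]
```

Call:
{"api": "play_rows", "payload": {"motion": [{"tx":0,"ty":0,"tz":-0.35,"rx":0,"ry":0,"rz":0.94,"fingers":1},{"tx":0,"ty":0,"tz":0,"rx":0,"ry":0,"rz":0.94,"fingers":1},{"tx":0,"ty":0,"tz":0,"rx":0,"ry":0,"rz":0.94,"fingers":1},{"tx":0,"ty":0,"tz":0,"rx":0,"ry":0,"rz":0.94,"fingers":1},{"tx":0,"ty":0,"tz":0,"rx":0,"ry":0,"rz":0.94,"fingers":1},{"tx":0,"ty":0,"tz":0,"rx":0,"ry":0,"rz":0.94,"fingers":1},{"tx":0,"ty":0,"tz":0,"rx":0,"ry":0,"rz":0.94,"fingers":1},{"tx":0,"ty":0,"tz":0,"rx":0,"ry":0,"rz":0.94,"fingers":1},{"tx":0,"ty":0,"tz":0,"rx":0,"ry":0,"rz":0,"fingers":1}], "force": 30}}

```text
t: 1.0
position: [0.2175, 0.5856, 0.2403]
orientation: [2.125, 2.313, -0.001]
force: [1.0, 0.4, -0.2]
opening: 0.0917
grip_force: 0.0
```

Call:
{"api": "play_rows", "payload": {"motion": [{"tx":-1,"ty":0.6,"tz":0,"rx":0,"ry":0,"rz":0,"fingers":1},{"tx":-1,"ty":0.6,"tz":0,"rx":0,"ry":0,"rz":0,"fingers":1},{"tx":-1,"ty":0.6,"tz":0,"rx":0,"ry":0,"rz":0,"fingers":1},{"tx":-1,"ty":0.6,"tz":0,"rx":0,"ry":0,"rz":0,"fingers":1},{"tx":-1,"ty":0.6,"tz":0,"rx":0,"ry":0,"rz":0,"fingers":1},{"tx":-1,"ty":0.6,"tz":0,"rx":0,"ry":0,"rz":0,"fingers":1},{"tx":-1,"ty":0.6,"tz":0,"rx":0,"ry":0,"rz":0,"fingers":1},{"tx":-1,"ty":0.6,"tz":0,"rx":0,"ry":0,"rz":0,"fingers":1},{"tx":-1,"ty":0.6,"tz":0,"rx":0,"ry":0,"rz":0,"fingers":1},{"tx":-1,"ty":0.6,"tz":0,"rx":0,"ry":0,"rz":0,"fingers":1},{"tx":-1,"ty":0.6,"tz":0,"rx":0,"ry":0,"rz":0,"fingers":1},{"tx":-0.8,"ty":0.46,"tz":0,"rx":0,"ry":0,"rz":0,"fingers":1}]}}

```text
t: 2.2
position: [0.5413, 0.1373, 0.2408]
orientation: [2.119, 2.319, -0.0]
force: [0.7, 0.2, -0.4]
opening: 0.0919
grip_force: 0.0
```

Call:
{"api": "play_rows", "payload": {"motion": [{"tx":0,"ty":0,"tz":0,"rx":0,"ry":0,"rz":0,"fingers":1},{"tx":0,"ty":0,"tz":0,"rx":0,"ry":0,"rz":0,"fingers":1},{"tx":0,"ty":0,"tz":0,"rx":0,"ry":0,"rz":0,"fingers":1}]}}

```text
t: 2.5
position: [0.5393, 0.1414, 0.2405]
orientation: [-2.118, -2.319, 0.0]
force: [-0.6, -0.0, 0.3]
opening: 0.0918
grip_force: 0.0
```

```bash
python3 -c "
from h import *
plan(.54,.14,.24,5)
np.save('wj.npy',camera_info('wrist')['T'])
cv2.imwrite('pics/wj.png',cv2.cvtColor(get_image('wrist'),cv2.COLOR_RGB2BGR))"
```

```text
t 2.5 pos [0.5393 0.1414 0.2405] yaw 5.18 F [-0.61 -0.    0.33] open 0.0918 grip 0.0
rot units [-0.006 -0.004  0.021] | shift units tx,ty,tz [-0.036  0.013  0.011]
```

View pics/wj.png

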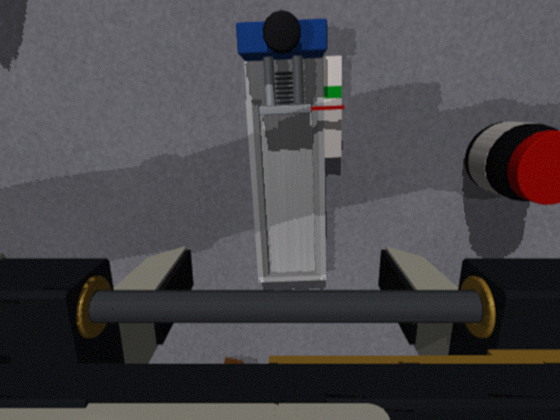

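The wrist view shows the jig lengthwise: stop and pointer near row 107, rear wall near row 280, rails from about columns 259 to 326 at the rear. I'll measure the edges.

```bash
python3 -c "
from h import *
g=cv2.cvtColor(cv2.imread('pics/wj.png'),cv2.COLOR_BGR2GRAY)
for r in(120,170,200,230,260): print(r,list(zip(range(246,274),g[r,246:274])) and g[r,246:274].tolist(),g[r,305:335].tolist())
print(g[262:292,290].tolist()); print(g[262:292,275].tolist()); print(g[95:115,290].tolist())
"
```

```text
120 [108, 137, 145, 146, 143, 143, 128, 97, 89, 91, 97, 89, 85, 75, 97, 105, 78, 76, 84, 83, 82, 82, 81, 88, 84, 81, 83, 84] [55, 60, 56, 56, 74, 113, 111, 91, 95, 97, 100, 92, 81, 85, 92, 95, 89, 90, 95, 106, 114, 116, 114, 121, 142, 142, 141, 142, 141, 142]
170 [76, 78, 76, 78, 91, 112, 116, 114, 115, 112, 96, 85, 82, 84, 88, 76, 62, 72, 109, 114, 116, 117, 112, 112, 113, 112, 112, 111] [111, 110, 110, 109, 110, 108, 110, 111, 95, 94, 99, 98, 94, 99, 109, 111, 113, 112, 113, 90, 47, 34, 40, 41, 38, 38, 42, 39, 36, 34]
200 [75, 78, 76, 80, 75, 79, 90, 112, 110, 109, 112, 112, 91, 88, 82, 83, 87, 78, 51, 68, 111, 113, 112, 108, 111, 110, 107, 112] [109, 105, 107, 109, 108, 108, 106, 102, 90, 90, 96, 96, 92, 93, 98, 108, 113, 111, 110, 102, 71, 72, 79, 86, 82, 82, 74, 78, 77, 77]
230 [85, 88, 88, 91, 88, 93, 91, 98, 101, 105, 106, 107, 109, 103, 89, 84, 87, 87, 89, 82, 64, 83, 113, 125, 131, 132, 133, 137] [131, 131, 130, 130, 130, 134, 131, 131, 129, 117, 116, 120, 119, 119, 121, 126, 126, 129, 134, 121, 87, 52, 75, 81, 82, 80, 79, 81, 87, 100]
260 [101, 101, 105, 105, 106, 102, 98, 98, 97, 101, 103, 124, 131, 130, 132, 124, 102, 85, 87, 88, 87, 75, 72, 105, 113, 127, 130, 137] [139, 134, 132, 131, 133, 137, 138, 137, 136, 122, 111, 117, 118, 120, 122, 122, 128, 129, 131, 129, 121, 88, 80, 79, 75, 80, 82, 84, 84, 87]
[134, 131, 133, 138, 135, 136, 136, 136, 137, 124, 109, 102, 107, 108, 120, 133, 136, 136, 123, 95, 63, 56, 60, 52, 53, 56, 53, 50, 37, 35]
[135, 134, 137, 134, 132, 137, 138, 136, 138, 124, 109, 104, 107, 111, 117, 124, 134, 133, 131, 110, 70, 54, 58, 55, 57, 57, 59, 56, 51, 36]
[73, 48, 28, 40, 59, 53, 30, 36, 52, 75, 97, 124, 122, 122, 122, 116, 116, 102, 84, 72]
```

```bash
python3 -c "
from h import *
ci=camera_info('wrist');ci['T']=np.load('wj.npy')
L=ray(ci,[[250.2,170],[252.2,200],[256.6,260]],.022)[:,:2];Q=ray(ci,[[324.25,170],[324.35,200],[324.75,230],[325.5,260]],.022)[:,:2]
for P in(L,Q):
  print(P.round(4).tolist(),cv2.fitLine(P.astype(np.float32),cv2.DIST_L2,0,.01,.01).ravel())
print('stop face',ray(ci,[290,112.6],.047),'rear in/out',ray(ci,[[290,276],[290,281],[275,281.4]],.022))
print('rear floor edge',ray(ci,[290,271.3],.010))
t=camera_info('top')
print(ray(t,[[242.7,232.7],[246,262.7]],.022))
"
```

```text
[[0.4992, 0.1494], [0.5035, 0.1162], [0.5133, 0.0448]] [ 0.13443102 -0.9909229   0.5053362   0.10347464]
[[0.5788, 0.1567], [0.5829, 0.1235], [0.5877, 0.0887], [0.5931, 0.0522]] [ 0.1355372  -0.99077225  0.5856118   0.10528824]
stop face [[0.53595991 0.2129704  0.047     ]] rear in/out [[0.5539231  0.02803984 0.022     ]
 [0.55454209 0.02156098 0.022     ]
 [0.53690934 0.01940781 0.022     ]]
rear floor edge [[0.55404159 0.02828207 0.01      ]]
[[0.5934683  0.02682477 0.022     ]
 [0.51610495 0.01788723 0.022     ]]
```

```bash
python3 -c "
from h import *
plan(.57,-.15,.26,7.76)"
```

```text
t 2.55 pos [0.5393 0.1417 0.2405] yaw 5.2 F [-0.47  0.26  0.  ] open 0.0919 grip 0.0
rot units [-0.004 -0.004 -0.298] | shift units tx,ty,tz [-7.33  -0.224 -0.486]
```

Call:
{"api": "play_rows", "payload": {"motion": [{"tx":0,"ty":0,"tz":-0.49,"rx":0,"ry":0,"rz":-0.3,"fingers":1},{"tx":-0.9,"ty":-0.03,"tz":0,"rx":0,"ry":0,"rz":0,"fingers":1},{"tx":-0.9,"ty":-0.03,"tz":0,"rx":0,"ry":0,"rz":0,"fingers":1},{"tx":-0.9,"ty":-0.03,"tz":0,"rx":0,"ry":0,"rz":0,"fingers":1},{"tx":-0.9,"ty":-0.03,"tz":0,"rx":0,"ry":0,"rz":0,"fingers":1},{"tx":-0.9,"ty":-0.03,"tz":0,"rx":0,"ry":0,"rz":0,"fingers":1},{"tx":-0.9,"ty":-0.03,"tz":0,"rx":0,"ry":0,"rz":0,"fingers":1},{"tx":-0.9,"ty":-0.03,"tz":0,"rx":0,"ry":0,"rz":0,"fingers":1},{"tx":-1,"ty":-0.03,"tz":0,"rx":0,"ry":0,"rz":0,"fingers":1},{"tx":0,"ty":0,"tz":0,"rx":0,"ry":0,"rz":0,"fingers":1},{"tx":0,"ty":0,"tz":0,"rx":0,"ry":0,"rz":0,"fingers":1},{"tx":0,"ty":0,"tz":0,"rx":0,"ry":0,"rz":0,"fingers":1}]}}

```text
t: 3.75
position: [0.5692, -0.1483, 0.2601]
orientation: [-2.066, -2.366, -0.001]
force: [-0.1, 1.1, -1.2]
opening: 0.092
grip_force: 0.0
```

Run:
```python
from h import *
ci=camera_info('wrist');np.save('wc.npy',ci['T']);im=get_image('wrist')
cv2.imwrite('pics/wc.png',cv2.cvtColor(im,cv2.COLOR_RGB2BGR))
for nm,lo,hi,z in(("mint",(65,40,50),(95,255,255),.034),("wood",(3,90,40),(18,255,255),.05)):
    for k in blobs(im,lo,hi,100):
        print(nm,k[:,0].mean(0).round(),len(k),[np.round(a,4) for a in rect(ci,k,z)])
plan(.655,-.214,.2,17.15)
```

```text
mint [493. 246.] 440 [array([ 0.8212, -0.2056]), array([0.0731, 0.1596]), np.float64(86.0687)]
mint [351. 240.] 254 [array([ 0.655 , -0.2114]), array([0.0511, 0.1156]), np.float64(17.4224)]
wood [235. 274.] 90 [array([ 0.5252, -0.2633]), array([0.0454, 0.0261]), np.float64(64.4902)]
wood [200. 215.] 155 [array([ 0.4801, -0.1971]), array([0.0508, 0.0507]), np.float64(72.1445)]
wood [217. 149.] 103 [array([ 0.4928, -0.1229]), array([0.0355, 0.0249]), np.float64(78.981)]
t 3.8 pos [ 0.5692 -0.1483  0.2602] yaw 7.76 F [-0.13  0.35  0.08] open 0.0919 grip 0.0
rot units [ 0.    -0.007 -1.093] | shift units tx,ty,tz [-2.203  1.565  1.504]
```

View pics/wc.png

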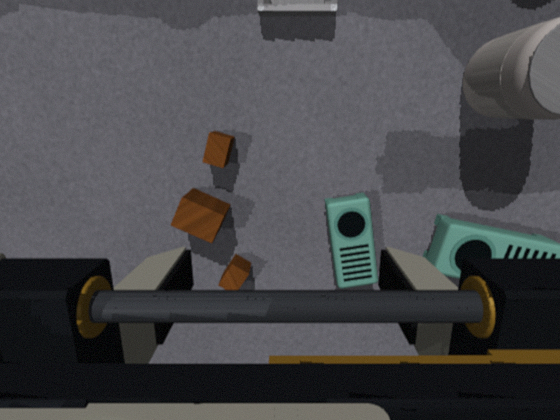

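The wrist view shows the small cover at (351,240) with its hole towards the jig, the packer at (200,215), and the big cover to the right. I'll grasp the small cover at (0.656,-0.214), yaw 17.3°.

Call:
{"api": "play_rows", "payload": {"motion": [{"tx":0,"ty":0,"tz":0,"rx":0,"ry":0,"rz":-0.55,"fingers":1},{"tx":0,"ty":0,"tz":0,"rx":0,"ry":0,"rz":-0.55,"fingers":1},{"tx":-0.7,"ty":0.5,"tz":0.5,"rx":0,"ry":0,"rz":0,"fingers":1},{"tx":-0.7,"ty":0.5,"tz":0.5,"rx":0,"ry":0,"rz":0,"fingers":1},{"tx":-0.8,"ty":0.58,"tz":0.5,"rx":0,"ry":0,"rz":0,"fingers":1},{"tx":0,"ty":0,"tz":1,"rx":0,"ry":0,"rz":0,"fingers":1},{"tx":0,"ty":0,"tz":1,"rx":0,"ry":0,"rz":0,"fingers":1},{"tx":0,"ty":0,"tz":0.5,"rx":0,"ry":0,"rz":0,"fingers":1},{"tx":0,"ty":0,"tz":0,"rx":0,"ry":0,"rz":0,"fingers":1},{"tx":0,"ty":0,"tz":0,"rx":0,"ry":0,"rz":0,"fingers":1}]}}

```text
t: 4.8
position: [0.6557, -0.215, 0.1009]
orientation: [1.866, 2.527, 0.0]
force: [1.1, -0.8, 0.6]
opening: 0.0917
grip_force: 0.0
```

Run:
```python
from h import *
plan(.656,-.214,.016,17.3)
ci=camera_info('wrist');im=get_image('wrist')
for k in blobs(im,(65,40,50),(95,255,255),100): print(k[:,0].mean(0).round(),[np.round(a,4) for a in rect(ci,k,.034)],k[:,0].min(0),k[:,0].max(0))
```

```text
t 4.8 pos [ 0.6557 -0.215   0.1009] yaw 17.12 F [ 1.06 -0.8   0.62] open 0.0917 grip 0.0
rot units [ 0.002 -0.001 -0.021] | shift units tx,ty,tz [0.023 0.015 2.123]
[482. 241.] [array([ 0.792 , -0.1969]), array([0.0512, 0.1004]), np.float64(86.0921)] [415 199] [559 284]
[289. 216.] [array([ 0.6561, -0.2113]), array([0.0491, 0.1048]), np.float64(17.3379)] [251 141] [327 290]
```

Call:
{"api": "play_rows", "payload": {"motion": [{"tx":0.02,"ty":0.02,"tz":0.6,"rx":0,"ry":0,"rz":-0.02,"fingers":1},{"tx":0,"ty":0,"tz":0.6,"rx":0,"ry":0,"rz":0,"fingers":1},{"tx":0,"ty":0,"tz":0.6,"rx":0,"ry":0,"rz":0,"fingers":1},{"tx":0,"ty":0,"tz":0.32,"rx":0,"ry":0,"rz":0,"fingers":1},{"tx":0,"ty":0,"tz":0,"rx":0,"ry":0,"rz":0,"fingers":1},{"tx":0,"ty":0,"tz":0,"rx":0,"ry":0,"rz":0,"fingers":0.4},{"tx":0,"ty":0,"tz":0,"rx":0,"ry":0,"rz":0,"fingers":0.4},{"tx":0,"ty":0,"tz":0,"rx":0,"ry":0,"rz":0,"fingers":0.4},{"tx":0,"ty":0,"tz":0,"rx":0,"ry":0,"rz":0,"fingers":0.4},{"tx":0,"ty":0,"tz":0,"rx":0,"ry":0,"rz":0,"fingers":0.4},{"tx":0,"ty":0,"tz":0,"rx":0,"ry":0,"rz":0,"fingers":0.4}], "force": 25}}

```text
t: 5.95
position: [0.6559, -0.2152, 0.0158]
orientation: [1.864, 2.528, 0.001]
force: [0.2, 1.1, 2.4]
opening: 0.0499
grip_force: 25.0
```

Call:
{"api": "play_rows", "payload": {"motion": [{"tx":0,"ty":0,"tz":0,"rx":0,"ry":0,"rz":0,"fingers":0.4},{"tx":0,"ty":0,"tz":0,"rx":0,"ry":0,"rz":0,"fingers":0.4}]}}

```text
t: 6.15
position: [0.6559, -0.2152, 0.0158]
orientation: [1.864, 2.528, 0.001]
force: [0.1, 0.8, 3.3]
opening: 0.0496
grip_force: 25.0
```

Call:
{"api": "play_rows", "payload": {"motion": [{"tx":0,"ty":0,"tz":-0.5,"rx":0,"ry":0,"rz":0,"fingers":0.4},{"tx":0,"ty":0,"tz":-0.8,"rx":0,"ry":0,"rz":0,"fingers":0.4},{"tx":0,"ty":0,"tz":-0.8,"rx":0,"ry":0,"rz":0,"fingers":0.4},{"tx":0,"ty":0,"tz":-0.8,"rx":0,"ry":0,"rz":0,"fingers":0.4},{"tx":0,"ty":0,"tz":-0.3,"rx":0,"ry":0,"rz":0.55,"fingers":0.4},{"tx":0,"ty":0,"tz":0,"rx":0,"ry":0,"rz":0.56,"fingers":0.4},{"tx":0,"ty":0,"tz":0,"rx":0,"ry":0,"rz":0,"fingers":0.4},{"tx":0,"ty":0,"tz":0,"rx":0,"ry":0,"rz":0,"fingers":0.4}]}}

```text
t: 6.95
position: [0.6552, -0.215, 0.1428]
orientation: [-2.065, -2.366, 0.001]
force: [-0.3, -0.1, -0.8]
opening: 0.0499
grip_force: 25.0
```

```bash
python3 -c "
from h import *
plan(.5395,.1475,.12,7.76)"
```

```text
t 6.95 pos [ 0.6552 -0.215   0.1428] yaw 7.79 F [-0.26 -0.12 -0.8 ] open 0.0499 grip 25.0
rot units [-0.008 -0.002  0.003] | shift units tx,ty,tz [ 9.369 -1.642  0.571]
```

Call:
{"api": "play_rows", "payload": {"motion": [{"tx":0.4,"ty":-0.1,"tz":0,"rx":0,"ry":0,"rz":0,"fingers":0.4},{"tx":0.9,"ty":-0.2,"tz":0,"rx":0,"ry":0,"rz":0,"fingers":0.4},{"tx":0.9,"ty":-0.2,"tz":0,"rx":0,"ry":0,"rz":0,"fingers":0.4},{"tx":0.9,"ty":-0.2,"tz":0,"rx":0,"ry":0,"rz":0,"fingers":0.4},{"tx":0.9,"ty":-0.2,"tz":0,"rx":0,"ry":0,"rz":0,"fingers":0.4},{"tx":0.9,"ty":-0.2,"tz":0,"rx":0,"ry":0,"rz":0,"fingers":0.4},{"tx":0.9,"ty":-0.2,"tz":0,"rx":0,"ry":0,"rz":0,"fingers":0.4},{"tx":0.9,"ty":-0.2,"tz":0,"rx":0,"ry":0,"rz":0,"fingers":0.4},{"tx":0.9,"ty":-0.1,"tz":0,"rx":0,"ry":0,"rz":0,"fingers":0.4},{"tx":0.9,"ty":-0.12,"tz":0,"rx":0,"ry":0,"rz":0,"fingers":0.4},{"tx":0.6,"ty":-0.1,"tz":0,"rx":0,"ry":0,"rz":0,"fingers":0.4},{"tx":0.25,"ty":-0.02,"tz":0,"rx":0,"ry":0,"rz":0,"fingers":0.4}]}}

```text
t: 8.15
position: [0.5316, 0.1486, 0.1429]
orientation: [-2.061, -2.369, 0.001]
force: [0.2, 0.8, -0.3]
opening: 0.0497
grip_force: 25.0
```

Call:
{"api": "play_rows", "payload": {"motion": [{"tx":0,"ty":0,"tz":0.6,"rx":0,"ry":0,"rz":0,"fingers":0.4},{"tx":0,"ty":0,"tz":0,"rx":0,"ry":0,"rz":0,"fingers":0.4},{"tx":0,"ty":0,"tz":0,"rx":0,"ry":0,"rz":0,"fingers":0.4},{"tx":0,"ty":0,"tz":0,"rx":0,"ry":0,"rz":0,"fingers":0.4}]}}

```text
t: 8.55
position: [0.5336, 0.1446, 0.1202]
orientation: [2.069, 2.363, 0.0]
force: [-0.1, 0.5, -0.2]
opening: 0.0499
grip_force: 25.0
```

```bash
python3 -c "
from h import *
plan(.5395,.1475,.028,7.76)
im=get_image('wrist')
cv2.imwrite('pics/wh.png',cv2.cvtColor(im,cv2.COLOR_RGB2BGR))
np.save('wh.npy',camera_info('wrist')['T'])
"
```

```text
t 8.55 pos [0.5336 0.1446 0.1202] yaw 7.57 F [-0.07  0.47 -0.16] open 0.0499 grip 25.0
rot units [ 0.004  0.002 -0.022] | shift units tx,ty,tz [0.052 0.156 2.305]
```

View pics/wh.png

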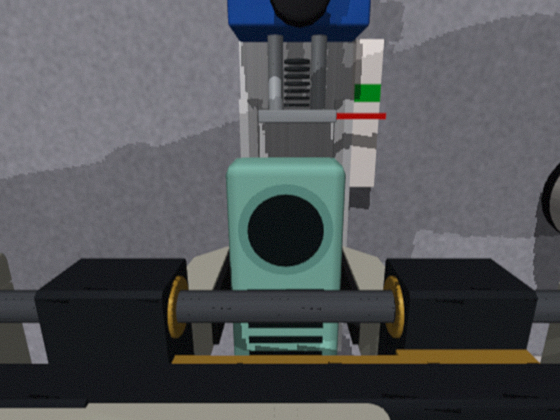

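```bash
python3 -c "
from h import *
ci=camera_info('wrist');ci['T']=np.load('wh.npy')
g=cv2.cvtColor(cv2.imread('pics/wh.png'),cv2.COLOR_BGR2GRAY)
for r in(116,148):print(r,g[r,230:268].tolist(),g[r,328:362].tolist())
print(g[106:128,290].tolist())
O=np.array([.5422,.1277]);u=np.array([-.135,.9908]);n=np.array([.9908,.135])
for px,z in(([258,116],.047),([337,116],.047),([290,121.5],.047),([229,175],.120+.018),([344,175],.138),([286,158],.138)):
  P=ray(ci,px,z)[0,:2]-O;print(px,'jig x',(P@u).round(4),'-y',(P@n).round(4))
"
```

```text
116 [127, 127, 122, 123, 118, 121, 122, 122, 121, 137, 147, 146, 147, 145, 147, 148, 149, 141, 117, 106, 112, 108, 111, 110, 111, 110, 104, 79, 91, 114, 125, 125, 121, 123, 122, 126, 123, 120] [124, 125, 122, 121, 122, 126, 121, 109, 82, 56, 51, 59, 55, 50, 53, 52, 56, 50, 52, 48, 54, 48, 52, 48, 56, 50, 53, 56, 52, 53, 51, 57, 53, 52]
148 [104, 99, 100, 103, 97, 104, 97, 98, 101, 103, 119, 138, 144, 143, 142, 144, 145, 146, 139, 116, 106, 110, 108, 110, 107, 107, 109, 103, 72, 93, 142, 151, 146, 149, 138, 90, 69, 73] [73, 74, 73, 73, 69, 62, 64, 65, 70, 68, 68, 67, 68, 69, 77, 109, 108, 88, 79, 78, 87, 118, 143, 163, 178, 179, 178, 177, 177, 178, 175, 178, 175, 170]
[47, 71, 79, 97, 123, 129, 127, 127, 124, 122, 122, 120, 120, 119, 119, 99, 70, 72, 70, 77, 77, 78]
[258, 116] jig x 0.0889 -y -0.0244
[337, 116] jig x 0.0888 -y 0.0258
[290, 121.5] jig x 0.0854 -y -0.0041
[229, 175] jig x 0.0676 -y -0.0299
[344, 175] jig x 0.0675 -y 0.0166
[286, 158] jig x 0.0744 -y -0.0069
```

Call:
{"api": "play_rows", "payload": {"motion": [{"tx":0.06,"ty":0.17,"tz":0.3,"rx":0,"ry":0,"rz":-0.022,"fingers":0.4},{"tx":0,"ty":0,"tz":0.4,"rx":0,"ry":0,"rz":0,"fingers":0.4},{"tx":0,"ty":0,"tz":0.4,"rx":0,"ry":0,"rz":0,"fingers":0.4},{"tx":0,"ty":0,"tz":0.4,"rx":0,"ry":0,"rz":0,"fingers":0.4},{"tx":0,"ty":0,"tz":0,"rx":0,"ry":0,"rz":0,"fingers":0.4},{"tx":0,"ty":0,"tz":0,"rx":0,"ry":0,"rz":0,"fingers":0.4},{"tx":0,"ty":0,"tz":0,"rx":0,"ry":0,"rz":0,"fingers":0.4}]}}

```text
t: 9.3
position: [0.5401, 0.149, 0.0602]
orientation: [2.064, 2.367, 0.002]
force: [0.9, 0.3, -0.5]
opening: 0.0497
grip_force: 25.0
```

```bash
python3 -c "
from h import *
plan(.5392,.1495,.0265,7.76)"
```

```text
t 9.3 pos [0.5401 0.149  0.0602] yaw 7.83 F [ 0.91  0.31 -0.55] open 0.0497 grip 25.0
rot units [ 0.008 -0.001  0.008] | shift units tx,ty,tz [ 0.015 -0.021  0.842]
```

Call:
{"api": "play_rows", "payload": {"motion": [{"tx":0,"ty":-0.02,"tz":0.2,"rx":0,"ry":0,"rz":0,"fingers":0.4},{"tx":0,"ty":0,"tz":0.2,"rx":0,"ry":0,"rz":0,"fingers":0.4},{"tx":0,"ty":0,"tz":0.2,"rx":0,"ry":0,"rz":0,"fingers":0.4},{"tx":0,"ty":0,"tz":0.15,"rx":0,"ry":0,"rz":0,"fingers":0.4},{"tx":0,"ty":0,"tz":0.1,"rx":0,"ry":0,"rz":0,"fingers":0.4},{"tx":0,"ty":0,"tz":0,"rx":0,"ry":0,"rz":0,"fingers":0.4},{"tx":0,"ty":0,"tz":0,"rx":0,"ry":0,"rz":0,"fingers":0.4}]}}

```text
t: 10.0
position: [0.5386, 0.1487, 0.0253]
orientation: [2.065, 2.368, -0.0]
force: [-0.2, -0.0, -0.3]
opening: 0.0497
grip_force: 25.0
```

Call:
{"api": "play_rows", "payload": {"motion": [{"tx":0,"ty":0,"tz":0,"rx":0,"ry":0,"rz":0,"fingers":0.6},{"tx":0,"ty":0,"tz":0,"rx":0,"ry":0,"rz":0,"fingers":0.7},{"tx":0,"ty":0,"tz":0,"rx":0,"ry":0,"rz":0,"fingers":0.7},{"tx":0,"ty":0,"tz":0,"rx":0,"ry":0,"rz":0,"fingers":0.7},{"tx":0,"ty":0,"tz":-0.3,"rx":0,"ry":0,"rz":0,"fingers":0.7},{"tx":0,"ty":0,"tz":-0.8,"rx":0,"ry":0,"rz":0,"fingers":0.7},{"tx":0,"ty":0,"tz":-0.8,"rx":0,"ry":0,"rz":0,"fingers":0.7},{"tx":0,"ty":0,"tz":-1,"rx":0,"ry":0,"rz":0,"fingers":1},{"tx":0,"ty":0,"tz":-1,"rx":0,"ry":0,"rz":0,"fingers":1},{"tx":0,"ty":0,"tz":0,"rx":0,"ry":0,"rz":0,"fingers":1},{"tx":0,"ty":0,"tz":0,"rx":0,"ry":0,"rz":0,"fingers":1}]}}

```text
t: 11.1
position: [0.5391, 0.1491, 0.183]
orientation: [2.064, 2.368, 0.004]
force: [0.1, 0.4, 0.0]
opening: 0.0901
grip_force: 0.0
```

Run:
```python
from h import *
plan(.4763,-.202,.19,-17.7)
ci=camera_info('wrist');im=get_image('wrist')
cv2.imwrite('pics/wp.png',cv2.cvtColor(im,cv2.COLOR_RGB2BGR))
O=np.array([.5422,.1277]);u=np.array([-.135,.9908]);n=np.array([.9908,.135])
for k in blobs(im,(65,40,50),(95,255,255),300):
    r=rect(ci,k,.044);P=np.array(r[0])-O;print([np.round(a,4) for a in r],'jig x',P@u,'-y',P@n,k[:,0].min(0),k[:,0].max(0))
```

```text
t 11.1 pos [0.5391 0.1491 0.183 ] yaw 7.84 F [0.1  0.38 0.01] open 0.0901 grip 0.0
rot units [ 0.014 -0.011  2.972] | shift units tx,ty,tz [-8.838  1.174 -0.175]
[array([0.5374, 0.1494]), array([0.0494, 0.1093]), np.float64(7.8063)] jig x 0.022162410342540736 -y -0.0018484793419933478 [255 134] [314 256]
```

View pics/wp.png

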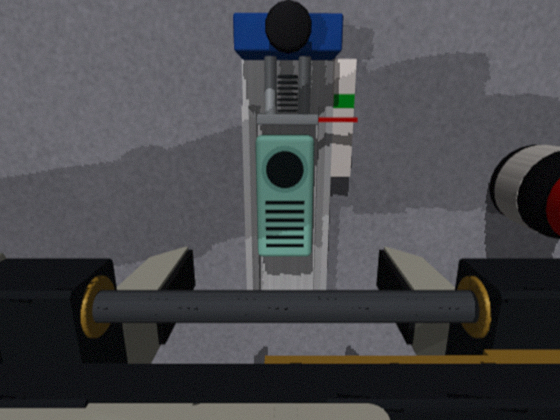

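The cover lies flat in the trough at (284,195): jig x 22 mm, about 2 mm off the centre line and aligned with the rails. Next is the packer.

Call:
{"api": "play_rows", "payload": {"motion": [{"tx":-0.5,"ty":0,"tz":-0.18,"rx":0,"ry":0,"rz":0,"fingers":1},{"tx":-1,"ty":0,"tz":0,"rx":0,"ry":0,"rz":0,"fingers":1},{"tx":-1,"ty":0,"tz":0,"rx":0,"ry":0,"rz":0,"fingers":1},{"tx":-1,"ty":0,"tz":0,"rx":0,"ry":0,"rz":0,"fingers":1},{"tx":-1,"ty":0,"tz":0,"rx":0,"ry":0,"rz":0,"fingers":1},{"tx":-1,"ty":0,"tz":0,"rx":0,"ry":0,"rz":0,"fingers":1},{"tx":-1,"ty":0,"tz":0,"rx":0,"ry":0,"rz":0,"fingers":1},{"tx":0,"ty":0,"tz":0,"rx":0,"ry":0,"rz":0.99,"fingers":1},{"tx":0,"ty":0,"tz":0,"rx":0,"ry":0,"rz":0.99,"fingers":1},{"tx":0,"ty":0,"tz":0,"rx":0,"ry":0,"rz":0.99,"fingers":1},{"tx":0,"ty":0,"tz":0,"rx":0,"ry":0,"rz":0,"fingers":1},{"tx":0,"ty":0,"tz":0,"rx":0,"ry":0,"rz":0,"fingers":1}]}}

```text
t: 12.35
position: [0.5734, -0.1086, 0.1878]
orientation: [-2.532, -1.858, 0.003]
force: [0.5, -1.0, -0.1]
opening: 0.0917
grip_force: 0.0
```

Run:
```python
from h import *
plan(.4763,-.202,.12,-17.8)
```

```text
t 12.35 pos [ 0.5734 -0.1086  0.1878] yaw -17.44 F [ 0.52 -0.98 -0.1 ] open 0.0917 grip 0.0
rot units [-0.012  0.006  0.042] | shift units tx,ty,tz [-2.966 -1.597  1.694]
```

Call:
{"api": "play_rows", "payload": {"motion": [{"tx":-0.7,"ty":-0.4,"tz":0.4,"rx":0,"ry":0,"rz":0.04,"fingers":1},{"tx":-0.8,"ty":-0.4,"tz":0.4,"rx":0,"ry":0,"rz":0,"fingers":1},{"tx":-0.8,"ty":-0.4,"tz":0.4,"rx":0,"ry":0,"rz":0,"fingers":1},{"tx":-0.67,"ty":-0.4,"tz":0.5,"rx":0,"ry":0,"rz":0,"fingers":1},{"tx":0,"ty":0,"tz":0,"rx":0,"ry":0,"rz":0,"fingers":1},{"tx":0,"ty":0,"tz":0,"rx":0,"ry":0,"rz":0,"fingers":1},{"tx":0,"ty":0,"tz":0,"rx":0,"ry":0,"rz":0,"fingers":1}]}}

```text
t: 13.05
position: [0.4776, -0.2014, 0.121]
orientation: [2.539, 1.849, 0.001]
force: [1.0, 0.2, 1.1]
opening: 0.0921
grip_force: 0.0
```

Run:
```python
from h import *
plan(.4763,-.202,.016,-17.8)
ci=camera_info('wrist');im=get_image('wrist')
cv2.imwrite('pics/wq.png',cv2.cvtColor(im,cv2.COLOR_RGB2BGR))
for k in blobs(im,(3,90,30),(18,255,255),300):
    print(k[:,0].mean(0).round(),[np.round(a,4) for a in rect(ci,k,.05)],k[:,0].min(0),k[:,0].max(0),cv2.approxPolyDP(k,4,True)[:,0].tolist())
```

```text
t 13.05 pos [ 0.4776 -0.2014  0.121 ] yaw -17.86 F [1.03 0.23 1.09] open 0.0921 grip 0.0
rot units [ 0.005 -0.003 -0.007] | shift units tx,ty,tz [-0.025 -0.027  2.626]
[364. 272.] [array([ 0.5191, -0.2535]), array([0.0297, 0.0243]), np.float64(72.1783)] [347 252] [380 290] [[353, 252], [348, 289], [379, 290], [380, 255]]
[287. 219.] [array([ 0.4787, -0.1993]), array([0.0458, 0.0498]), np.float64(72.1914)] [251 186] [324 250] [[256, 188], [251, 201], [253, 249], [322, 249], [324, 201], [317, 186]]
[269. 109.] [array([ 0.4897, -0.1272]), array([0.0311, 0.0225]), np.float64(81.4583)] [248  81] [290 136] [[282, 81], [248, 87], [256, 136], [290, 131]]
```

View pics/wq.png

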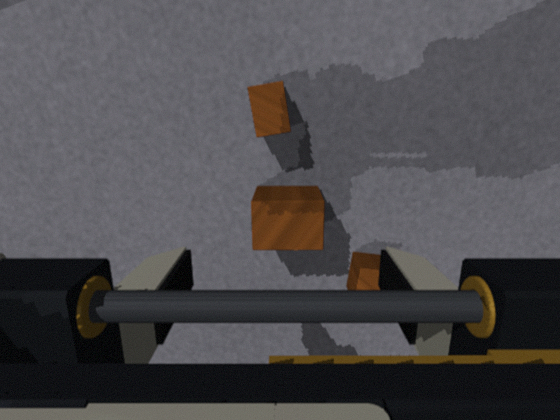

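The packer is centred below the gripper at (287,225). Its 50 mm side runs along the closing line, and the small look-alikes stay clear of the fingers.

Run:
```python
from h import *
ci=camera_info('wrist')
P=ray(ci,[[251,201],[253,249],[322,249],[324,201]],.05);print(P.round(4).tolist(),P.mean(0),np.linalg.norm(P[1]-P[0]),np.linalg.norm(P[2]-P[1]))
c=P.mean(0);plan(c[0],c[1],.018,-17.8)
```

```text
[[0.4593, -0.1797, 0.05], [0.4491, -0.2129, 0.05], [0.4951, -0.2277, 0.05], [0.5061, -0.1947, 0.05]] [ 0.47740516 -0.20374221  0.05      ] 0.03475773175292936 0.048369097641603506
t 13.1 pos [ 0.4778 -0.2013  0.1211] yaw -17.86 F [-0.5  -0.09  0.05] open 0.0922 grip 0.0
rot units [ 0.007 -0.002 -0.007] | shift units tx,ty,tz [-0.061  0.01   2.577]
```

Call:
{"api": "play_rows", "payload": {"motion": [{"tx":-0.06,"ty":0.01,"tz":0.5,"rx":0,"ry":0,"rz":0,"fingers":1},{"tx":0,"ty":0,"tz":0.6,"rx":0,"ry":0,"rz":0,"fingers":1},{"tx":0,"ty":0,"tz":0.6,"rx":0,"ry":0,"rz":0,"fingers":1},{"tx":0,"ty":0,"tz":0.6,"rx":0,"ry":0,"rz":0,"fingers":1},{"tx":0,"ty":0,"tz":0.3,"rx":0,"ry":0,"rz":0,"fingers":1},{"tx":0,"ty":0,"tz":0,"rx":0,"ry":0,"rz":0,"fingers":0.4},{"tx":0,"ty":0,"tz":0,"rx":0,"ry":0,"rz":0,"fingers":0.4},{"tx":0,"ty":0,"tz":0,"rx":0,"ry":0,"rz":0,"fingers":0.4},{"tx":0,"ty":0,"tz":0,"rx":0,"ry":0,"rz":0,"fingers":0.4},{"tx":0,"ty":0,"tz":0,"rx":0,"ry":0,"rz":0,"fingers":0.4},{"tx":0,"ty":0,"tz":0,"rx":0,"ry":0,"rz":0,"fingers":0.4},{"tx":0,"ty":0,"tz":0,"rx":0,"ry":0,"rz":0,"fingers":0.4}], "force": 40}}

```text
t: 14.3
position: [0.4766, -0.2045, 0.0172]
orientation: [2.542, 1.845, 0.001]
force: [-1.0, 1.0, 6.6]
opening: 0.0495
grip_force: 40.0
```

Call:
{"api": "play_rows", "payload": {"motion": [{"tx":0,"ty":0,"tz":0,"rx":0,"ry":0,"rz":0,"fingers":0.4},{"tx":0,"ty":0,"tz":-0.4,"rx":0,"ry":0,"rz":0,"fingers":0.4},{"tx":0,"ty":0,"tz":-0.8,"rx":0,"ry":0,"rz":0,"fingers":0.4},{"tx":0,"ty":0,"tz":-0.9,"rx":0,"ry":0,"rz":0,"fingers":0.4},{"tx":0,"ty":0,"tz":-0.9,"rx":0,"ry":0,"rz":0,"fingers":0.4},{"tx":0,"ty":0,"tz":0,"rx":0,"ry":0,"rz":-0.98,"fingers":0.4},{"tx":0,"ty":0,"tz":0,"rx":0,"ry":0,"rz":-0.98,"fingers":0.4},{"tx":0,"ty":0,"tz":0,"rx":0,"ry":0,"rz":-0.99,"fingers":0.4},{"tx":0,"ty":0,"tz":0,"rx":0,"ry":0,"rz":0,"fingers":0.4},{"tx":0,"ty":0,"tz":0,"rx":0,"ry":0,"rz":0,"fingers":0.4}]}}

```text
t: 15.3
position: [0.4759, -0.2045, 0.1366]
orientation: [-2.08, -2.354, -0.0]
force: [0.4, -0.1, -1.0]
opening: 0.0499
grip_force: 40.0
```

Run:
```python
from h import *
O=np.array([.5422,.1277]);u=np.array([-.135,.9908])
p=O+u*-.066;print(p)
plan(p[0],p[1],.12,7.76)
```

```text
[0.55111   0.0623072]
t 15.3 pos [ 0.4759 -0.2045  0.1366] yaw 7.05 F [ 0.36 -0.14 -1.03] open 0.0499 grip 40.0
rot units [-0.001 -0.003 -0.082] | shift units tx,ty,tz [6.355 2.764 0.416]
```

Call:
{"api": "play_rows", "payload": {"motion": [{"tx":0.4,"ty":0.2,"tz":0,"rx":0,"ry":0,"rz":-0.08,"fingers":0.4},{"tx":0.8,"ty":0.35,"tz":0,"rx":0,"ry":0,"rz":0,"fingers":0.4},{"tx":0.8,"ty":0.35,"tz":0,"rx":0,"ry":0,"rz":0,"fingers":0.4},{"tx":0.8,"ty":0.35,"tz":0,"rx":0,"ry":0,"rz":0,"fingers":0.4},{"tx":0.8,"ty":0.35,"tz":0,"rx":0,"ry":0,"rz":0,"fingers":0.4},{"tx":0.8,"ty":0.35,"tz":0,"rx":0,"ry":0,"rz":0,"fingers":0.4},{"tx":0.8,"ty":0.35,"tz":0,"rx":0,"ry":0,"rz":0,"fingers":0.4},{"tx":0.7,"ty":0.3,"tz":0,"rx":0,"ry":0,"rz":0,"fingers":0.4},{"tx":0.45,"ty":0.16,"tz":0.42,"rx":0,"ry":0,"rz":0,"fingers":0.4},{"tx":0,"ty":0,"tz":0,"rx":0,"ry":0,"rz":0,"fingers":0.4},{"tx":0,"ty":0,"tz":0,"rx":0,"ry":0,"rz":0,"fingers":0.4},{"tx":0,"ty":0,"tz":0,"rx":0,"ry":0,"rz":0,"fingers":0.4}]}}

```text
t: 16.5
position: [0.5503, 0.0609, 0.1203]
orientation: [2.064, 2.367, -0.001]
force: [-0.1, -0.0, -1.4]
opening: 0.0499
grip_force: 40.0
```

Run:
```python
from h import *
plan(.5511,.0623,.027,7.76)
ci=camera_info('wrist');im=get_image('wrist')
O=np.array([.5422,.1277]);u=np.array([-.135,.9908]);n=np.array([.9908,.135])
for k in blobs(im,(65,40,50),(95,255,255),300):
    r=rect(ci,k,.044);P=np.array(r[0])-O;print([np.round(a,4) for a in r],'cover jig x',P@u,'-y',P@n)
for k in blobs(im,(3,90,30),(18,255,255),300): print(k[:,0].min(0),k[:,0].max(0),cv2.approxPolyDP(k,4,True)[:,0].tolist(),(rect(ci,k,.120+.033)[0]-O)@np.c_[u,n])
```

```text
t 16.5 pos [0.5503 0.0609 0.1203] yaw 7.83 F [-0.07 -0.01 -1.43] open 0.0499 grip 40.0
rot units [0.001 0.005 0.008] | shift units tx,ty,tz [0.031 0.024 2.331]
[array([0.5379, 0.1452]), array([0.0491, 0.1034]), np.float64(7.8815)] cover jig x 0.017923691755380625 -y -0.0019130378092622915
[225 322] [345 338] [[225, 323], [227, 337], [333, 338], [344, 337], [345, 329], [344, 322]] [-0.07965959 -0.00215201]
[221 221] [349 290] [[222, 260], [223, 289], [348, 289], [348, 259], [331, 221], [240, 221]] [-0.04688613 -0.00218641]
```

Call:
{"api": "play_rows", "payload": {"motion": [{"tx":0.03,"ty":0.03,"tz":0.4,"rx":0,"ry":0,"rz":0,"fingers":0.4},{"tx":0,"ty":0,"tz":0.5,"rx":0,"ry":0,"rz":0,"fingers":0.4},{"tx":0,"ty":0,"tz":0.4,"rx":0,"ry":0,"rz":0,"fingers":0.4},{"tx":0,"ty":0,"tz":0.2,"rx":0,"ry":0,"rz":0,"fingers":0.4},{"tx":0,"ty":0,"tz":0,"rx":0,"ry":0,"rz":0,"fingers":0.4},{"tx":0,"ty":0,"tz":0.2,"rx":0,"ry":0,"rz":0,"fingers":0.4},{"tx":0,"ty":0,"tz":0.2,"rx":0,"ry":0,"rz":0,"fingers":0.4},{"tx":0,"ty":0,"tz":0.2,"rx":0,"ry":0,"rz":0,"fingers":0.4},{"tx":0,"ty":0,"tz":0.2,"rx":0,"ry":0,"rz":0,"fingers":0.4},{"tx":0,"ty":0,"tz":0,"rx":0,"ry":0,"rz":0,"fingers":0.4},{"tx":0,"ty":0,"tz":0,"rx":0,"ry":0,"rz":0,"fingers":0.4},{"tx":0,"ty":0,"tz":0,"rx":0,"ry":0,"rz":0,"fingers":0.4}]}}

```text
t: 17.75
position: [0.5513, 0.0637, 0.0278]
orientation: [-2.061, -2.371, 0.0]
force: [0.6, -0.2, -0.5]
opening: 0.0494
grip_force: 40.0
```

Run:
```python
from h import *
plan(.5511,.0623,.027,7.76)
im=get_image('wrist');a=np.hstack([im,get_image('top')[150:290,120:260].repeat(3,0).repeat(3,1)[:420]])
cv2.imwrite('pics/wd.png',cv2.cvtColor(cv2.resize(a,(800,343)),cv2.COLOR_RGB2BGR))
```

```text
t 17.75 pos [0.5513 0.0637 0.0278] yaw 8.0 F [ 0.58 -0.18 -0.55] open 0.0494 grip 40.0
rot units [-0.     0.     0.028] | shift units tx,ty,tz [-0.034 -0.01   0.02 ]
```

View pics/wd.png

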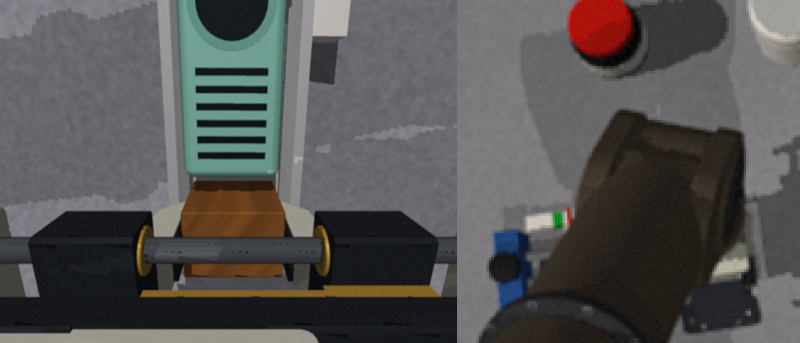

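The packer is in the trough behind the cover, with a small gap, and the pointer is still short of the green band. Now I'll push along tool +x.

Call:
{"api": "play_rows", "payload": {"motion": [{"tx":0.05,"ty":0,"tz":0,"rx":0,"ry":0,"rz":0.03,"fingers":0.4},{"tx":0.1,"ty":0,"tz":0,"rx":0,"ry":0,"rz":0,"fingers":0.4},{"tx":0.1,"ty":0,"tz":0,"rx":0,"ry":0,"rz":0,"fingers":0.4},{"tx":0.1,"ty":0,"tz":0,"rx":0,"ry":0,"rz":0,"fingers":0.4},{"tx":0.1,"ty":0,"tz":0,"rx":0,"ry":0,"rz":0,"fingers":0.4},{"tx":0.1,"ty":0,"tz":0,"rx":0,"ry":0,"rz":0,"fingers":0.4},{"tx":0,"ty":0,"tz":0,"rx":0,"ry":0,"rz":0,"fingers":0.4},{"tx":0,"ty":0,"tz":0,"rx":0,"ry":0,"rz":0,"fingers":0.4}]}}

```text
t: 18.65
position: [0.5483, 0.0853, 0.0279]
orientation: [2.066, 2.366, -0.0]
force: [-0.1, -2.0, -0.5]
opening: 0.05
grip_force: 40.0
```

Call:
{"api": "play_rows", "payload": {"motion": [{"tx":0.08,"ty":0,"tz":0,"rx":0,"ry":0,"rz":0,"fingers":0.4},{"tx":0.08,"ty":0,"tz":0,"rx":0,"ry":0,"rz":0,"fingers":0.4},{"tx":0.08,"ty":0,"tz":0,"rx":0,"ry":0,"rz":0,"fingers":0.4},{"tx":0,"ty":0,"tz":0,"rx":0,"ry":0,"rz":0,"fingers":0.4},{"tx":0,"ty":0,"tz":0,"rx":0,"ry":0,"rz":0,"fingers":0.4}]}}

```text
t: 19.15
position: [0.5471, 0.0939, 0.028]
orientation: [2.067, 2.365, -0.001]
force: [-1.0, -5.5, 0.3]
opening: 0.0496
grip_force: 40.0
```

```bash
cat >> h.py <<'E'
def look():
    s=get_state();O=np.array([.5422,.1277]);u=np.array([-.135,.9908]);n=np.array([.9908,.135])
    d=s["position"][:2]-O;print("t",s["t"],"jig x",(d@u).round(4),"-y",(d@n).round(4),"F along",(s["force"][:2]@u).round(2),"F",s["force"].round(2))
    for nm in("wrist","top"):
        ci=camera_info(nm);im=get_image(nm);h=cv2.cvtColor(im,cv2.COLOR_RGB2HSV)
        c=proj(ci,[O[0]+.085*u[0]+.049*n[0],O[1]+.085*u[1]+.049*n[1],.022])[0]
        yy,xx=np.mgrid[:420,:560];near=np.hypot(xx-c[0],yy-c[1])<(25 if nm=="top" else 120)
        red=(cv2.inRange(h,(0,150,60),(6,255,255))|cv2.inRange(h,(174,150,60),(180,255,255)))>0;gr=cv2.inRange(h,(45,120,40),(68,255,255))>0
        for w,m in(("red",red&near),("green",gr&near)):
            p=np.argwhere(m)[:,::-1]
            if len(p): q=(ray(ci,p,.022)[:,:2]-O);print(nm,w,len(p),"jig x mean",(q@u).mean().round(4),"range",(q@u).min().round(4),(q@u).max().round(4),"-y",(q@n).mean().round(4))
E
python3 -c "
from h import *
look()"
```

```text
t 19.15 jig x -0.0341 -y 0.0003 F along -5.31 F [-1.03 -5.5   0.27]
```

Call:
{"api": "play_rows", "payload": {"motion": [{"tx":0.05,"ty":0,"tz":0,"rx":0,"ry":0,"rz":0,"fingers":0.4},{"tx":0.05,"ty":0,"tz":0,"rx":0,"ry":0,"rz":0,"fingers":0.4},{"tx":0.05,"ty":0,"tz":0,"rx":0,"ry":0,"rz":0,"fingers":0.4},{"tx":0,"ty":0,"tz":0,"rx":0,"ry":0,"rz":0,"fingers":0.4},{"tx":0,"ty":0,"tz":0,"rx":0,"ry":0,"rz":0,"fingers":0.4},{"tx":0,"ty":0,"tz":0,"rx":0,"ry":0,"rz":0,"fingers":0.4},{"tx":0,"ty":0,"tz":0,"rx":0,"ry":0,"rz":0,"fingers":0.4}]}}

```text
t: 19.95
position: [0.5464, 0.099, 0.028]
orientation: [2.067, 2.364, -0.002]
force: [0.5, -7.1, 0.6]
opening: 0.0498
grip_force: 40.0
```

Run:
```python
from h import *
look()
w=get_image('wrist');t=get_image('top')[205:275,130:230];s=get_image('scene')[120:220,260:400]
a=np.vstack([cv2.resize(t,(400,280),interpolation=cv2.INTER_CUBIC),cv2.resize(s,(400,286),interpolation=cv2.INTER_CUBIC)])
a=np.hstack([cv2.resize(w[:300],(400,214)),a[:214]]) if 0 else np.hstack([np.vstack([cv2.resize(w,(400,300)),np.zeros((266,400,3),np.uint8)]),a])
cv2.imwrite('pics/fin.png',cv2.cvtColor(a,cv2.COLOR_RGB2BGR))
```

```text
t 19.95 jig x -0.029 -y 0.0003 F along -7.1 F [ 0.47 -7.1   0.63]
```

View pics/fin.png

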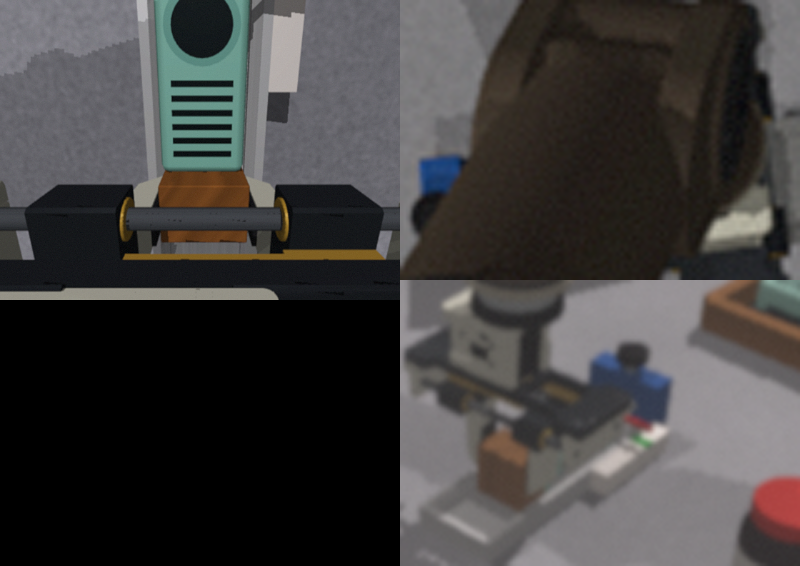

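The block presses squarely on the cover in the wrist view. In the scene view the red pointer sits over the green band, at about (640,430). The force reads 7.1 N and the block position puts the stop at about 14 mm of travel; the two agree on mid-band. I'll hand it in now.

Call:
{"api": "play_rows", "payload": {"motion": [{"tx":0,"ty":0,"tz":0,"rx":0,"ry":0,"rz":0,"fingers":0.4},{"tx":0,"ty":0,"tz":0,"rx":0,"ry":0,"rz":0,"fingers":0.4},{"tx":0,"ty":0,"tz":0,"rx":0,"ry":0,"rz":0,"fingers":0.4}]}}

```text
t: 20.5
position: [0.5464, 0.099, 0.028]
orientation: [2.067, 2.364, -0.002]
force: [0.3, -8.3, 1.1]
opening: 0.05
grip_force: 40.0
```

```bash
python3 -c "
from cell import ctrl,get_state
print(get_state()['force']);print(ctrl.close_job())"
```

```text
[ 0.31446263 -8.28058259  1.06062979]
the job is handed in; nothing more can be done
None
```

I handed the job in at about 20 s with the arm still holding the block against the cover at 7–8 N and the stop at about 14 mm of travel, near mid-band by force and block position; the hand-in returned no verdict.

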